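Roll two dowels onto the layout line

ROBOT

A 6-joint arm with a two-finger parallel gripper is mounted at the origin on the work surface. World frame = base frame: x ahead of the robot, y to its left, z up, the work surface at z = 0. Lengths are in m, angles in rad, forces in N, time in s.
With the tool pointing down it reaches from about 0.4 to 0.825 m from the base axis. Payload 7 kg.
Tool frame: the origin (TCP) lies on the mounting face of the last link; the fingertips stand 178 mm ahead of it and the grasp point (between the pads) lies 159 mm ahead of it; z points along the fingers, y is the direction in which the jaws open and shut (so a half turn about z gives the same grasp; the last joint's range is limited). The gripper opens to 88 mm and grips with 3 to 60 N. Pads are 19 mm wide; open, the fingers measure 130 mm over their backs; the gripper's body (78 mm by 193 mm) begins 47 mm behind the grasp point.
Start: joints at [1.629, 0.359, 0.012, 0, -1.224, -0.288], TCP at [0.154, 0.657, 0.405] pointing down, gripper open.
Joint ranges: [-3.07, 3.07], [-1.43, 2.12], [-1.02, 1.25], [-3.03, 1.67], [-3.05, -0], [-3.03, 3.03]. Speed limits (rad/s): [2.39, 2.39, 3.01, 3.14, 3.14, 3.14].

INTERFACE

Orientations are given as [roll, pitch, yaw] about the fixed x, y, z axes, in that order (R = Rz(yaw) Ry(pitch) Rx(roll)).
In Python, from station import * gives the robot as it stands.
- The arm moves only by the tool arm_command, never from a script. Its argument "targets" is a list of rows, each a list of 3 entries, a list of its own where there are three numbers: the turn, a rotation vector about the world's x, y, z in rad, then the shift along the world's x, y, z in mm, then the closure, from 0 (fully open) to 1 (shut). In form: [[[wx, wy, wz], [tx, ty, tz], fingers], ...]. A call has 1 to 8 rows; each row shifts and turns the commanded pose from where the row before left it; what a row does not reach is not made up. A row lasts 1/10 s, in which the tool goes at most 50 mm and 8.59 degrees, less where a joint would pass 70% of its speed; a pose out of reach is approached as far as the arm can. A call with a gripper value outside its range is refused whole. The fingers move at their own pace and stop on an object; "squeeze" is the grip in N (left out, the last holds). Time passes only in rows, so rows that do not move let the fingers close. It gives the time, the measured TCP pose, the force and the opening at its end, in the units of the state.
- get_state(): the state, without advancing time (a new reading comes with each control period).
- grab_frame(name): name is "side" or "top"; returns (picture, depth): 420x560x3 uint8, red, green, blue; 420x560 float32, m along the optical axis (not along the pixel's ray), 0 where there is no reading.
- camera_params(name): a dict with "mtx" (3x3 intrinsics, pixels), "eye" and "orientation" of the camera in the world. Camera axes: x right, y down, z forward; pixel columns grow to the right and rows downward; lengths in m; the calibration is good to about 2 mm. A picture is of the moment at which its call begins. camera_params takes no time and is no camera call.
- job_done(): hands the job in, once; it reports no verdict.
The state is a dict: "t": time; "q": joint angles; "qd": joint speeds; "joint_efforts": joint torques, N m; "eef_pos": TCP position; "ee_rot": TCP orientation; "force": force on the tool from outside, world axes, zero at the start; "moment": the same for the moment, N m; "width": finger opening in m.
Only numpy, scipy, OpenCV 4.12 (cv2) and the standard library are available. Lean on these libraries where they do the work, as an engineer would, in place of code of your own. Each camera call takes 0.05 s, during which the arm holds its last target.

TASK

Line up the two wooden dowels on the layout board: push the thick dowel sideways with your fingertips, best on its top, so that it rolls across the board until it lies along and centred over the dark line, then roll the slim dowel onto the same line in the same way. Roll them by pushing only, never lift them, and leave everything else on the bench and board where it is.

Things in the scene. Friction and masses are not known exactly. Their poses are not given: they have to be found in the camera images.
- board: fixed plywood layout board, 300 (its x) x 420 (its y) x 12 mm thick, flat on the bench (z = 0); origin at the centre of its underside, so its top is at 12 mm. One dowel lies on its left half short of the line (robot's side), the other on its right half beyond the line, each 40 to 90 mm from it; which is which varies
- line: straight dark line drawn on the board's top, 3 mm wide and 410 mm long, flat, fixed; origin at its middle on the board's top; y axis along the line, x axis across it, pointing away from the robot
- thick_dowel: plain smooth wooden cylinder, 44 mm in diameter, 110 mm long, lying within 4 degrees of the line's direction. Origin: its centre, 34 mm above the bench; y: its axis; x and z turn as it rolls (z up at first). Friction 0.45 on the board. A fingertip stroked along its top rolls it half as far as the tip moves; pushed from behind at mid-height it rolls too (higher, tips bind). Let go at 30 mm/s it stops in a few mm
- slim_dowel: plain smooth wooden cylinder, 30 mm in diameter, 110 mm long, lying within 4 degrees of the line's direction. Origin: its centre, 27 mm above the bench; y: its axis; x and z turn as it rolls (z up at first). Friction 0.45 on the board. A fingertip stroked along its top rolls it half as far as the tip moves; pushed from behind at mid-height it rolls too (higher, tips bind). Let go at 30 mm/s it stops in a few mm
- stool_model: toy-sized three-legged wooden stool, 48 mm across and 48 mm high, standing on the board beyond the line on the left; origin at the centre of its underside. To be left alone
- offcut: dark wood block 40 x 60 x 30 mm high, lying on the board short of the line on the right; origin at the centre of its underside. To be left alone
- turned_knob: small turned wooden knob, 24 mm across and 34 mm high, standing on the board between the left and the right half, a little short of the line; origin at the centre of its underside. To be left alone
- glue_bottle: white glue bottle, 56 mm across, 150 mm high, on the bench left of the board; origin at the centre of its underside. To be left alone
- mallet: wooden mallet lying on the bench right of the board, about 250 mm long and 60 mm high; origin under the handle, 100 mm from the head's middle. To be left alone
- chisel: wood-handled chisel lying on the bench left of the board, about 220 mm long; origin near its middle. To be left alone
- pencil_cup: blue ceramic cup, 76 mm across and 95 mm high, on the bench right of the board; origin at the centre of its underside. To be left alone

How it is judged:
By the outcome, as a careful person would: the job done as asked, in the order asked, and still so for the second after the job is handed in, with the robot touching nothing.
It also fails if it takes over 70 s, if anything falls off the work surface, if the arm or the gripper's body presses on something with over 40 N, if the wrist force passes 120 N, or if a joint passes its speed limit or range.

## Working session

There is one attempt and no reset: what is moved stays moved. The work goes in short steps, Python scripts to look and compute and a tool call to move; the robot and the scene stay as the last step left them, time stands still between calls to the robot, and variables do not carry over. Pictures are saved under pics/ and viewed, and the job is handed in when it is done.

Besides the shell and the picture viewer there is one more tool, called after "Emit:" by a JSON object that holds its "name" and its "arguments". arm_command: Moves the arm, as the interface text tells. Its arguments: {"type":"object","properties":{"targets":{"type":"array"},"squeeze":{"type":"number"}},"required":["targets"]}

```bash
mkdir -p pics; ls; cat > h.py <<'E'
from station import *
import numpy as np, cv2
from scipy.spatial.transform import Rotation as R
def cam(n):
    p=camera_params(n); return p
def Rm(o):
    o=np.array(o)
    if o.shape==(3,3): return o
    if o.shape==(4,): return R.from_quat(o).as_matrix()
    return R.from_euler('xyz',o).as_matrix()
def cloud(n,d):
    p=cam(n); K=np.array(p['mtx']); v,u=np.mgrid[0:d.shape[0],0:d.shape[1]]
    c=np.stack([(u-K[0,2])/K[0,0]*d,(v-K[1,2])/K[1,1]*d,d],-1)
    return c@Rm(p['orientation']).T+np.array(p['eye'])
def grab(n,f):
    im,d=grab_frame(n); cv2.imwrite('pics/'+f+'.png',im[:,:,::-1]); np.savez('pics/'+f+'.npz',im=im,d=d); return im,d,cloud(n,d)
E
python3 - <<'E'
from h import *
print(camera_params('top'),camera_params('side'));print(get_state())
grab('top','t0');grab('side','s0')
E
```

```text
pics
{'mtx': array([[381.71023934,   0.        , 282.08927847],
       [  0.        , 381.71023934, 208.6381405 ],
       [  0.        ,   0.        ,   1.        ]]), 'eye': array([ 0.38777132, -0.0681377 ,  0.96865105]), 'orientation': array([-3.02646826,  0.03493326, -1.5832349 ])} {'mtx': array([[424.05088558,   0.        , 280.56856718],
       [  0.        , 424.05088558, 208.11983319],
       [  0.        ,   0.        ,   1.        ]]), 'eye': array([ 0.23837835, -0.92478876,  0.62895687]), 'orientation': array([-2.14493576e+00, -1.50919517e-03, -2.96042703e-01])}
{'t': 0.0, 'q': array([ 1.62909800e+00,  3.59371378e-01,  1.10671012e-02, -3.63409018e-04,
       -1.22410889e+00, -2.88151686e-01]), 'qd': array([-0.00052341, -0.00112449,  0.00083301, -0.00154356, -0.00123566,
       -0.00054362]), 'joint_efforts': array([ 6.34057469e-04, -5.82718027e+01,  2.93066901e+01,  6.99789271e+00,
        7.08003514e-03, -1.44859014e-04]), 'eef_pos': array([0.1537067 , 0.65706194, 0.40373368]), 'ee_rot': array([ 3.13994538e+00, -1.31976226e-04, -2.29973665e-01]), 'force': array([-0.29043803,  0.03725102,  0.75637734]), 'moment': array([-0.0231943 , -0.0069583 ,  0.02712493]), 'width': 0.08722390625392606}
```

View pics/t0.png

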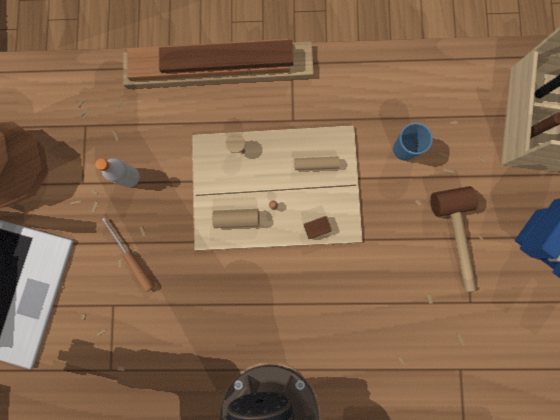

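View pics/s0.png

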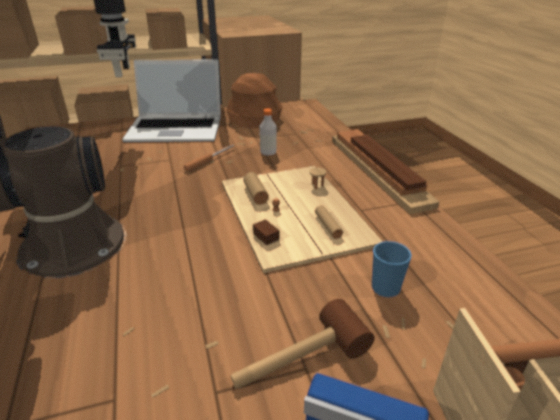

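The top view shows the thick dowel at about px (236,219), short of the line on the left. The slim dowel is at (317,163), beyond the line on the right. The line runs from (195,193) to (357,187), and the knob (273,205), stool (235,143) and offcut (317,228) are nearby.

```bash
cat >> h.py <<'E'
def planept(n,uv,z):
    p=cam(n);K=np.array(p['mtx']);uv=np.atleast_2d(uv).astype(float)
    r=np.c_[(uv[:,0]-K[0,2])/K[0,0],(uv[:,1]-K[1,2])/K[1,1],np.ones(len(uv))]@Rm(p['orientation']).T
    e=np.array(p['eye']);return e+r*((z-e[2])/r[:,2])[:,None]
def line(im,n='top'):
    g=im.astype(float).sum(2);pts=[]
    for u in list(range(200,352)):
        c0=193-(u-195)*6/162.
        v=np.arange(int(c0)-5,int(c0)+7);w=np.clip(np.median(g[v,u])-g[v,u]-60,0,None)
        if w.sum()>60: pts.append((u,(w*v).sum()/w.sum()))
    return planept(n,pts,.012)
def fitl(P):
    # x = a + b*y robust
    m=np.ones(len(P),bool)
    for _ in range(6):
        b,a=np.polyfit(P[m,1],P[m,0],1);r=P[:,0]-a-b*P[:,1];m=abs(r)<max(2*np.median(abs(r)),.0005)
    return a,b,m.sum(),r[m].std()
def objs(P,zmin,box,im=None):
    m=(P[...,2]>zmin)&(P[...,0]>box[0])&(P[...,0]<box[1])&(P[...,1]>box[2])&(P[...,1]<box[3])
    return P[m],m
E
python3 - <<'E'
from h import *
z=np.load('pics/t0.npz');im,d=z['im'],z['d'];P=cloud('top',d)
print('board z',[P[v,u].round(4) for u,v in[(210,170),(340,200),(280,230),(280,150)]])
L=line(im);print(fitl(L))
for n,u0,u1,v0,v1 in[('thick',208,265,203,236),('slim',288,345,150,178),('knob',264,282,196,213),('off',298,335,212,242),('stool',222,250,132,158)]:
    Q=P[v0:v1,u0:u1].reshape(-1,3);Q=Q[Q[:,2]>.022];
    print(n,len(Q),Q.min(0).round(4),Q.max(0).round(4),Q.mean(0).round(4))
    if n in('thick','slim'):
        r,h=(.022,.034) if n=='thick' else (.015,.027)
        T=Q[Q[:,2]>h+.6*r]
        c=cv2.minAreaRect((T[:,:2]*1000).astype(np.float32));print('top',len(T),T.mean(0).round(4),c)
# sideview
z=np.load('pics/s0.npz');P2=cloud('side',z['d'])
print('side board',P2[190,300],P2[240,340])
for n,x0,x1,y0,y1 in[('thick',.40,.50,-.0,.13),('slim',.53,.6,-.2,-.06)]:
    m=(P2[...,2]>.022)&(P2[...,0]>x0)&(P2[...,0]<x1)&(P2[...,1]>y0)&(P2[...,1]<y1)
    Q=P2[m];print(n,len(Q),Q.min(0).round(4),Q.max(0).round(4))
E
```

```text
board z [array([0.6026, 0.1488, 0.0092]), array([ 0.518 , -0.1819,  0.0143]), array([ 0.4449, -0.0303,  0.0142]), array([ 0.6505, -0.0326,  0.0127])]
(np.float64(0.5463382285549631), np.float64(-0.04615604997868443), np.int64(152), np.float64(0.00014879311347230673))
thick 830 [ 0.3878 -0.0681  0.0222] [0.4965 0.1321 0.9687] [0.4724 0.0736 0.0609]
top 659 [0.4728 0.0743 0.0658] ((456.24029541015625, 25.48847198486328), (221.4136962890625, 69.22000885009766), 71.18260955810547)
slim 544 [ 0.3878 -0.1801  0.0237] [ 0.625  -0.0681  0.9687] [ 0.606  -0.1243  0.0488]
top 413 [ 0.607  -0.1239  0.0539] ((505.59039306640625, -123.97681427001953), (109.23807525634766, 236.7791290283203), 89.40811920166016)
knob 67 [ 0.3878 -0.0681  0.0357] [ 0.5178 -0.0047  0.9687] [ 0.4992 -0.0188  0.0982]
off 419 [ 0.3878 -0.155   0.023 ] [ 0.4758 -0.0681  0.9687] [ 0.4488 -0.122   0.0504]
stool 309 [ 0.3878 -0.0681  0.0285] [0.6828 0.0989 0.9687] [0.657  0.0741 0.0623]
side board [0.59930659 0.06402964 0.01115676] [ 0.61374978 -0.1873396   0.01075471]
thick 460 [0.4466 0.0159 0.0221] [0.4931 0.1291 0.0565]
slim 193 [ 0.59   -0.1832  0.0221] [ 0.5998 -0.0718  0.0406]
```

```bash
cat >> h.py <<'E'
from scipy.optimize import least_squares
def cyl(P,r,h,box):
    Q=P[(P[...,2]>h-.3*r)&(P[...,2]<h+r+.008)&(P[...,0]>box[0])&(P[...,0]<box[1])&(P[...,1]>box[2])&(P[...,1]<box[3])]
    def f(p):
        c=np.cos(p[1]);return np.hypot((Q[:,0]-p[0]-np.tan(p[1])*(Q[:,1]-ym))*c,Q[:,2]-p[2])-r
    ym=(np.percentile(Q[:,1],.5)+np.percentile(Q[:,1],99.5))/2
    s=least_squares(f,[np.median(Q[:,0]),0,h],loss='soft_l1',f_scale=.001)
    return dict(x=s.x[0],y=ym,slope=np.tan(s.x[1]),z=s.x[2],rms=np.std(f(s.x)),n=len(Q),yr=(Q[:,1].min(),Q[:,1].max()))
def rep(im,P,boxt,boxs):
    a,b,n,s=fitl(line(im)) 
    for nm,r,h,bx in(('thick',.022,.034,boxt),('slim',.015,.027,boxs)):
        if bx is None: continue
        c=cyl(P,r,h,bx);off=(c['x']-a-b*c['y'])*np.cos(np.arctan(b))
        print(nm,{k:np.round(v,4) for k,v in c.items()},'off mm',round(off*1000,2),'skew deg',round(np.degrees(c['slope']-b),2))
    print('line',a,b,n,s)
E
python3 - <<'E'
from h import *
z=np.load('pics/t0.npz');im,d=z['im'],z['d'];P=cloud('top',d)
rep(im,P,(.44,.505,.0,.15),(.57,.64,-.2,-.05))
for n,u0,u1,v0,v1 in[('knob',264,282,196,213),('off',298,335,212,242),('stool',222,250,132,158)]:
    Q=P[v0:v1,u0:u1].reshape(-1,3);Q=Q[(Q[:,2]>.022)&(Q[:,2]<.1)];
    print(n,len(Q),Q.min(0).round(4),Q.max(0).round(4),((Q.max(0)+Q.min(0))/2).round(4))
z=np.load('pics/s0.npz');P2=cloud('side',z['d'])
print(cyl(P2,.022,.034,(.44,.505,.0,.15)));print(cyl(P2,.015,.027,(.57,.64,-.2,-.05)))
E
```

```text
thick {'x': np.float64(0.475), 'y': np.float64(0.0759), 'slope': np.float64(-0.0288), 'z': np.float64(0.0339), 'rms': np.float64(0.0015), 'n': np.int64(815), 'yr': array([0.0209, 0.1321])} off mm -67.78 skew deg 0.99
slim {'x': np.float64(0.6111), 'y': np.float64(-0.125), 'slope': np.float64(-0.0242), 'z': np.float64(0.027), 'rms': np.float64(0.0014), 'n': np.int64(538), 'yr': array([-0.1801, -0.0703])} off mm 58.91 skew deg 1.26
line 0.5463382285549631 -0.04615604997868443 152 0.00014879311347230673
knob 63 [ 0.4973 -0.0247  0.0357] [ 0.5178 -0.0047  0.0488] [ 0.5075 -0.0147  0.0423]
off 415 [ 0.4228 -0.155   0.023 ] [ 0.4758 -0.0899  0.0458] [ 0.4493 -0.1224  0.0344]
stool 308 [0.6347 0.0513 0.0285] [0.6828 0.0989 0.0641] [0.6587 0.0751 0.0463]
{'x': np.float64(0.47041405531854685), 'y': np.float64(0.0741289169781778), 'slope': np.float64(-0.026273760319428675), 'z': np.float64(0.03215796035092744), 'rms': np.float64(0.004566439374748248), 'n': 439, 'yr': (np.float64(0.015885013015928484), np.float64(0.13356305951403935))}
{'x': np.float64(0.6069194925684375), 'y': np.float64(-0.12771161493583322), 'slope': np.float64(-0.023072367671300744), 'z': np.float64(0.02539258305175842), 'rms': np.float64(0.0025843911476500932), 'n': 397, 'yr': (np.float64(-0.18459107401767472), np.float64(-0.07049333473422126))}
```

Emit:
{"name": "arm_command", "arguments": {"targets": [[[0, 0, 0.017], [24, -30, 0], 0.43], [[0, 0, 0.017], [24, -30, 0], 0.43], [[0, 0, 0.017], [24, -30, 0], 0.43], [[0, 0, 0.017], [24, -30, 0], 0.43], [[0, 0, 0.017], [24, -30, 0], 0.43], [[0, 0, 0.017], [24, -30, 0], 0.43], [[0, 0, 0.017], [24, -30, 0], 0.43], [[0, 0, 0.017], [24, -30, 0], 0.43]]}}

```text
t: 0.9
eef_pos: [0.3464, 0.4157, 0.4045]
ee_rot: [3.141, 0.0, -0.093]
force: [0.4, -0.1, -0.4]
width: 0.0497
```

Emit:
{"name": "arm_command", "arguments": {"targets": [[[0, 0, 0.017], [10, -43, 0], 0.43], [[0, 0, 0.017], [10, -43, 0], 0.43], [[0, 0, 0.017], [10, -43, 0], 0.43], [[0, 0, 0.017], [10, -43, 0], 0.43], [[0, 0, 0.017], [10, -43, 0], 0.43], [[0, 0, 0.017], [10, -43, 0], 0.43], [[0, 0, 0.017], [10, -43, 0], 0.43], [[0, 0, 0.017], [10, -43, 0], 0.43]]}}

```text
t: 1.7
eef_pos: [0.4255, 0.0714, 0.4047]
ee_rot: [-3.141, -0.0, 0.043]
force: [1.8, -0.2, -0.1]
width: 0.05
```

Emit:
{"name": "arm_command", "arguments": {"targets": [[[0, 0, 0], [0, 0, 0], 0.43], [[0, 0, 0], [0, 0, 0], 0.43]]}}

```text
t: 1.9
eef_pos: [0.4257, 0.0721, 0.4045]
ee_rot: [-3.142, 0.0, 0.039]
force: [-0.1, 1.5, 0.1]
width: 0.0504
```

Emit:
{"name": "arm_command", "arguments": {"targets": [[[0, 0, 0.007], [-2, 1, -40], 0.43], [[0, 0, 0], [0, 0, -40], 0.43], [[0, 0, 0], [0, 0, -40], 0.43], [[0, 0, 0], [0, 0, -40], 0.43], [[0, 0, 0], [0, 0, -30], 0.43], [[0, 0, 0], [0, 0, -12], 0.43], [[0, 0, 0], [0, 0, 0], 0.43]]}}

```text
t: 2.6
eef_pos: [0.423, 0.0749, 0.2008]
ee_rot: [3.139, 0.004, 0.051]
force: [0.3, -0.4, -0.1]
width: 0.0499
```

```bash
python3 - <<'E'
from h import *
grab('side','s1');s=get_state();print(s['eef_pos'],s['ee_rot'],s['force'])
E
```

```text
[0.42356349 0.07513968 0.20202864] [3.14021557e+00 1.96819087e-03 5.09125815e-02] [0.66142869 0.76652542 0.40813866]
```

View pics/s1.png

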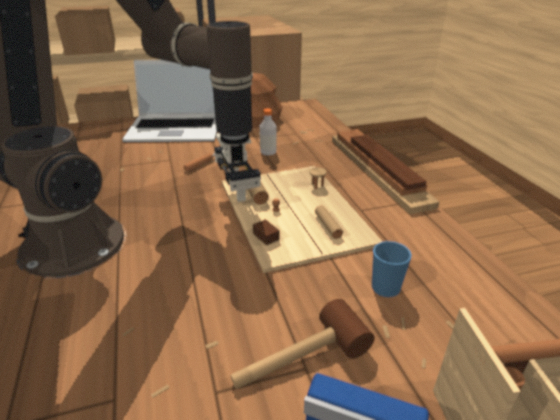

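Emit:
{"name": "arm_command", "arguments": {"targets": [[[0, 0, 0], [5, 0.2, 0], 0.43], [[0, 0, 0], [4, 0.2, 0], 0.43], [[0, 0, 0], [3, 0.2, 0], 0.43], [[0, 0, 0], [2, 0.1, 0], 0.43], [[0, 0, 0], [2, 0.1, 0], 0.43], [[0, 0, 0], [2, 0.1, 0], 0.43], [[0, 0, 0], [2, 0.1, 0], 0.43], [[0, 0, 0], [2, 0.1, 0], 0.43]]}}

```text
t: 3.45
eef_pos: [0.4459, 0.0753, 0.2027]
ee_rot: [3.142, 0.0, 0.049]
force: [0.2, 0.4, -0.3]
width: 0.05
```

Emit:
{"name": "arm_command", "arguments": {"targets": [[[0, 0, 0], [2, 0.1, 0], 0.43], [[0, 0, 0], [2, 0.1, 0], 0.43], [[0, 0, 0], [2, 0.1, 0], 0.43], [[0, 0, 0], [2, 0.1, 0], 0.43], [[0, 0, 0], [2, 0.1, 0], 0.43], [[0, 0, 0], [2, 0.1, 0], 0.43], [[0, 0, 0], [1, 0.1, 0], 0.43], [[0, 0, 0], [1, 0.1, 0], 0.43]]}}

```text
t: 4.25
eef_pos: [0.4598, 0.0761, 0.2026]
ee_rot: [3.142, 0.0, 0.049]
force: [0.4, -0.1, 0.1]
width: 0.05
```

```bash
python3 - <<'E'
from h import *
im,d,P=grab('top','t1');s=get_state();print(s['eef_pos'],s['ee_rot'],s['force'])
grab('side','s2')
E
```

```text
[0.45995014 0.07615183 0.20266013] [ 3.14158618e+00 -2.96328275e-05  4.91701576e-02] [ 0.01814576  0.84463825 -0.30720834]
```

View pics/t1.png

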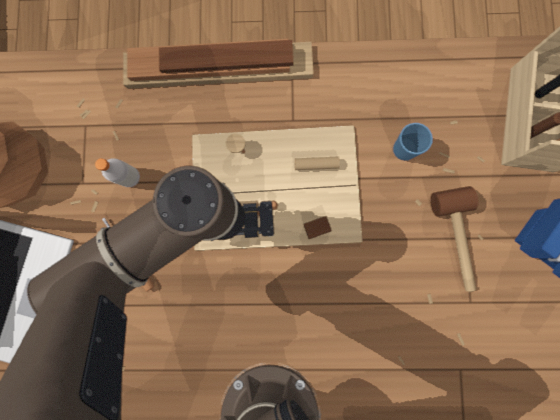

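View pics/s2.png

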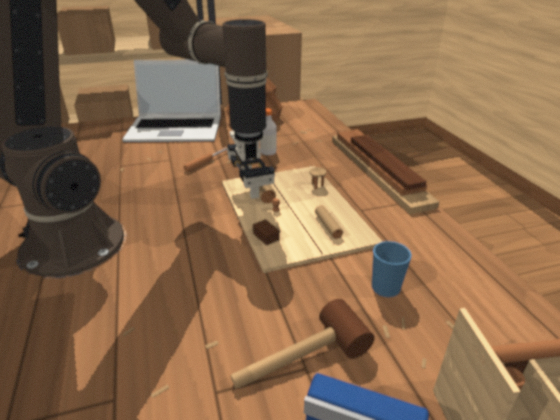

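```bash
python3 - <<'E'
import cv2,numpy as np
z=np.load('pics/s2.npz')['im'][150:270,200:360,::-1]
cv2.imwrite('pics/s2z.png',cv2.resize(z,None,fx=5,fy=5,interpolation=3))
E
```

```text
(no output)
```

View pics/s2z.png

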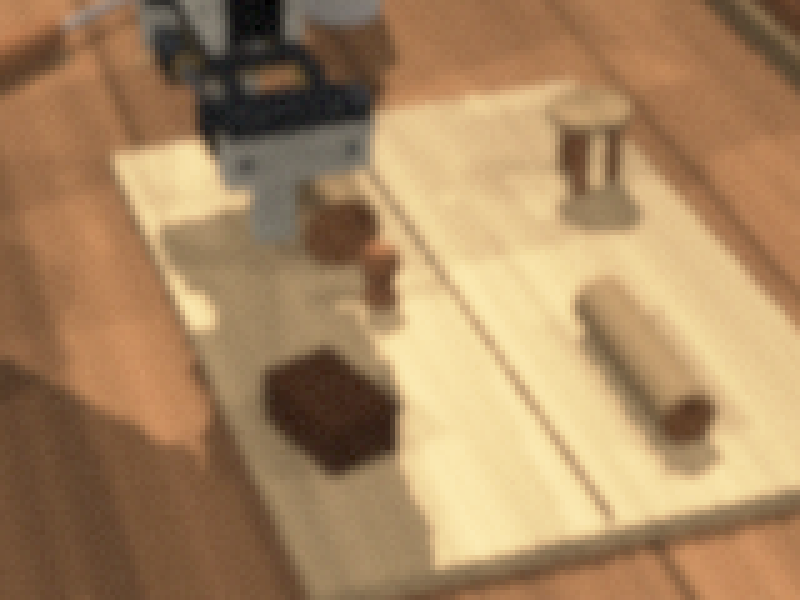

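Emit:
{"name": "arm_command", "arguments": {"targets": [[[0, 0, 0], [2, 0.1, 0], 0.43], [[0, 0, 0], [2, 0.1, 0], 0.43], [[0, 0, 0], [2, 0.1, 0], 0.43], [[0, 0, 0], [2, 0.1, 0], 0.43], [[0, 0, 0], [2, 0.1, 0], 0.43], [[0, 0, 0], [2, 0.1, 0], 0.43], [[0, 0, 0], [2, 0.1, 0], 0.43], [[0, 0, 0], [2, 0.1, 0], 0.43]]}}

```text
t: 5.15
eef_pos: [0.4759, 0.0769, 0.2027]
ee_rot: [3.142, 0.0, 0.049]
force: [-0.2, -0.5, -0.6]
width: 0.0501
```

Emit:
{"name": "arm_command", "arguments": {"targets": [[[0, 0, 0], [2, 0.1, 0], 0.43], [[0, 0, 0], [2, 0.1, 0], 0.43], [[0, 0, 0], [2, 0.1, 0], 0.43], [[0, 0, 0], [2, 0.1, 0], 0.43], [[0, 0, 0], [2, 0.1, 0], 0.43], [[0, 0, 0], [2, 0.1, 0], 0.43], [[0, 0, 0], [2, 0.1, 0], 0.43], [[0, 0, 0], [2, 0.1, 0], 0.43]]}}

```text
t: 5.95
eef_pos: [0.4919, 0.0777, 0.2027]
ee_rot: [3.142, -0.0, 0.049]
force: [-0.2, 0.9, 0.1]
width: 0.05
```

Emit:
{"name": "arm_command", "arguments": {"targets": [[[0, 0, 0], [1, 0, 0], 0.43], [[0, 0, 0], [1, 0.1, 0], 0.43], [[0, 0, 0], [1, 0, 0], 0.43], [[0, 0, 0], [1, 0.1, 0], 0.43], [[0, 0, 0], [0.5, 0, 0], 0.43], [[0, 0, 0], [0.5, 0, 0], 0.43], [[0, 0, 0], [0.3, 0, 0], 0.43], [[0, 0, 0], [0, 0, 0], 0.43]]}}

```text
t: 6.75
eef_pos: [0.4971, 0.078, 0.2027]
ee_rot: [-3.142, -0.0, 0.049]
force: [-0.4, 0.6, -1.0]
width: 0.0497
```

```bash
python3 - <<'E'
from h import *
im,d,P=grab('side','s3');s=get_state();print(s['eef_pos'],s['ee_rot'],s['force'])
cv2.imwrite('pics/s3z.png',cv2.resize(im[150:270,200:360,::-1],None,fx=5,fy=5,interpolation=3))
E
```

```text
[0.49706923 0.077951   0.20268301] [ 3.14158924e+00 -5.01308090e-05  4.92937356e-02] [-0.13515443 -0.04216064  1.05279098]
```

View pics/s3z.png

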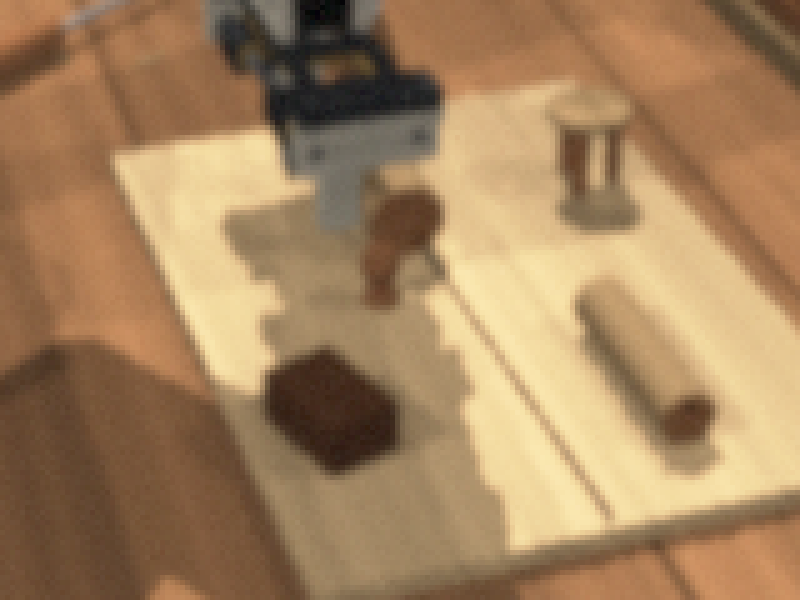

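Emit:
{"name": "arm_command", "arguments": {"targets": [[[0, 0, 0], [-15, -0.7, 0], 0.43], [[0, 0, 0], [-20, 0, 30], 0.43], [[0, 0, 0], [-10, 25, 40], 0.43], [[0, 0, 0], [-10, 40, 20], 0.43], [[0, 0, 0], [-10, 45, 10], 0.43], [[0, 0, 0], [-10, 45, 0], 0.43], [[0, 0, 0], [-10, 45, 0], 0.43], [[0, 0, 0], [-10, 45, 0], 0.43]]}}

```text
t: 7.6
eef_pos: [0.4012, 0.3239, 0.3032]
ee_rot: [-3.141, -0.001, 0.049]
force: [0.7, -0.0, -0.4]
width: 0.0501
```

```bash
python3 - <<'E'
from h import *
im,d,P=grab('top','t2');s=get_state();print(s['eef_pos'],s['ee_rot'],s['force'])
rep(im,P,(.49,.57,.0,.15),(.57,.64,-.2,-.05))
E
```

```text
[0.40117482 0.32944838 0.30335041] [-3.13863649e+00 -2.60329968e-03  5.18413152e-02] [1.49822733 8.56198685 1.90622689]
thick {'x': np.float64(0.5323), 'y': np.float64(0.078), 'slope': np.float64(-0.0326), 'z': np.float64(0.0341), 'rms': np.float64(0.0019), 'n': np.int64(811), 'yr': array([0.0224, 0.1337])} off mm -10.43 skew deg 0.78
slim {'x': np.float64(0.6111), 'y': np.float64(-0.125), 'slope': np.float64(-0.0218), 'z': np.float64(0.0272), 'rms': np.float64(0.0014), 'n': np.int64(537), 'yr': array([-0.1797, -0.0703])} off mm 58.97 skew deg 1.4
line 0.5463327100019397 -0.046196090103933246 100 0.00015073488439087908
```

View pics/t2.png

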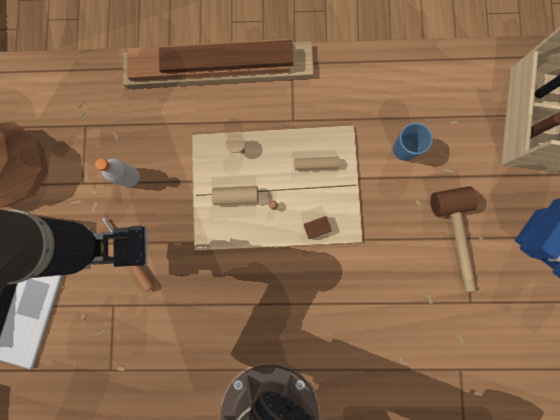

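```bash
cat >> h.py <<'E'
from scipy.ndimage import gaussian_filter1d
def sil(P,im,d,r,h,bx,n='top'):
    # render-free check: rays through top/bottom silhouette edges (from depth step to the board) per column
    p=cam(n);K=np.array(p['mtx']);Rc=Rm(p['orientation']);eye=np.array(p['eye'])
    m=(P[...,2]>.019)&(P[...,0]>bx[0])&(P[...,0]<bx[1])&(P[...,1]>bx[2])&(P[...,1]<bx[3])
    us=np.where(m.sum(0)>5)[0]; us=us[4:-4]
    def proj(X):
        c=(X-eye)@Rc; return c[:,:2]/c[:,2:]*K[0,0]+K[:2,2]
    g=gaussian_filter1d(im.astype(float).sum(2),.8,axis=0);G=abs(np.gradient(g,axis=0))
    def cost(q):
        t=np.array([q[1],1,0]);t/=np.linalg.norm(t)
        s=np.linspace(-.045,.045,60)[:,None];c=np.array([q[0],q[2],h])+s*t
        nrm=np.cross(t,[0,0,1.])
        out=0
        v=c-eye; 
        # silhouette angle
        a=(v@np.array([0,0,1.]));b=v@nrm;D=np.hypot(a,b);th=np.arctan2(a,b)
        for sg in(1,-1):
            an=th+np.pi+sg*np.arccos(r/D)
            X=c+r*(np.cos(an)[:,None]*nrm+np.sin(an)[:,None]*np.array([0,0,1.]))
            uv=proj(X);out+=cv2.remap(G.astype(np.float32),uv[:,0].astype(np.float32),uv[:,1].astype(np.float32),1).mean()
        return out
    return cost
def silfit(P,im,d,r,h,bx):
    c=cyl(P,r,h,bx);f=sil(P,im,d,r,h,bx)
    best=max((f((x,s,c['y'])),x,s) for x in np.arange(c['x']-.005,c['x']+.005,.0003) for s in np.arange(c['slope']-.04,c['slope']+.04,.002))
    return best
E
python3 - <<'E'
from h import *
for k,bt in(('t0',(.44,.505,.0,.15)),('t2',(.49,.57,.0,.15))):
    z=np.load('pics/%s.npz'%k);im,d=z['im'],z['d'];P=cloud('top',d)
    print(k,silfit(P,im,d,.022,.034,bt),silfit(P,im,d,.015,.027,(.57,.64,-.2,-.05)))
z=np.load('pics/t2.npz')['im'][170:235,195:295,::-1]
cv2.imwrite('pics/t2z.png',cv2.resize(z,None,fx=8,fy=8,interpolation=3))
E
```

```text
t0 (np.float32(93.63748), np.float64(0.4732800270532571), np.float64(-0.016842574912473263)) (np.float32(67.62879), np.float64(0.6090808901085015), np.float64(-0.0061793562579454675))
t2 (np.float32(79.5873), np.float64(0.5311829480180779), np.float64(-0.02458002288968872)) (np.float32(70.08708), np.float64(0.6091416084859353), np.float64(-0.01781463292695981))
```

View pics/t2z.png

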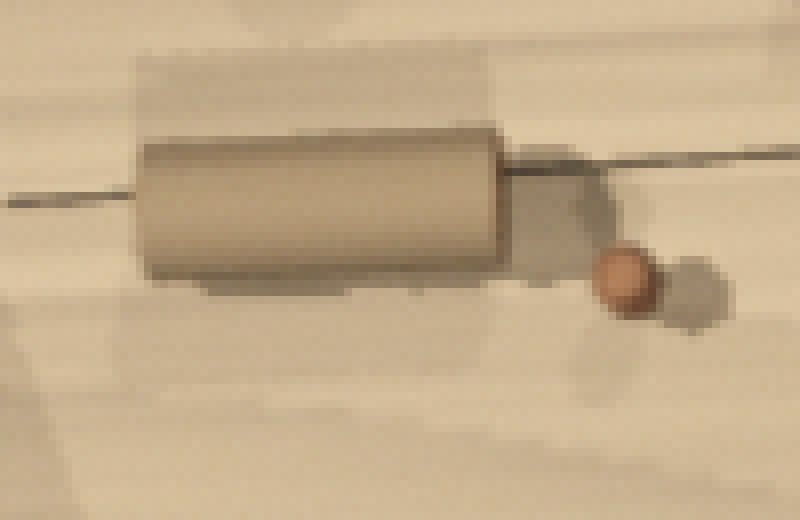

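Emit:
{"name": "arm_command", "arguments": {"targets": [[[0, 0, -0.016], [18, -35, 0], 0.25], [[0, 0, 0], [18, -35, 0], 0.25], [[0, 0, 0], [18, -35, 0], 0.25], [[0, 0, 0], [18, -35, 0], 0.25], [[0, 0, 0], [18, -35, 0], 0.25], [[0, 0, 0], [18, -35, -20], 0.25], [[0, 0, 0], [17, -35, -30], 0.25], [[0, 0, 0], [0, 0, -10], 0.25]]}}

```text
t: 8.45
eef_pos: [0.5271, 0.0735, 0.2399]
ee_rot: [3.14, 0.004, 0.029]
force: [-0.2, 0.2, -0.6]
width: 0.0656
```

Emit:
{"name": "arm_command", "arguments": {"targets": [[[0, 0, 0], [0, 0, 0], 0.25], [[0, 0, 0], [0, 0, 0], 0.25]]}}

```text
t: 8.65
eef_pos: [0.5272, 0.0777, 0.243]
ee_rot: [3.141, -0.0, 0.034]
force: [0.2, 0.7, -0.0]
width: 0.0661
```

Emit:
{"name": "arm_command", "arguments": {"targets": [[[0, 0, 0], [0, 0, -5], 0.25], [[0, 0, 0], [0, 0, -2], 0.25], [[0, 0, 0], [0, 0, -1], 0.25], [[0, 0, 0], [0, 0, 0], 0.25]]}}

```text
t: 9.05
eef_pos: [0.5269, 0.0777, 0.2349]
ee_rot: [-3.141, -0.0, 0.034]
force: [0.5, 0.2, 0.8]
width: 0.0654
```

Emit:
{"name": "arm_command", "arguments": {"targets": [[[0, 0, 0], [0, 0, -1], 0.25], [[0, 0, 0], [0, 0, 0], 0.25]]}}

```text
t: 9.25
eef_pos: [0.5275, 0.0775, 0.2343]
ee_rot: [-3.141, -0.002, 0.034]
force: [0.6, 0.9, 3.1]
width: 0.0658
```

Emit:
{"name": "arm_command", "arguments": {"targets": [[[0, 0, 0], [0, 0, -0.6], 0.25], [[0, 0, 0], [0, 0, 0], 0.25]]}}

```text
t: 9.45
eef_pos: [0.5279, 0.0775, 0.2342]
ee_rot: [-3.141, -0.003, 0.034]
force: [0.3, 0.2, 8.2]
width: 0.0659
```

Emit:
{"name": "arm_command", "arguments": {"targets": [[[0, 0, 0.001], [1.5, 0.1, 0], 0.25], [[0, 0, 0.001], [1.5, 0.1, 0], 0.25], [[0, 0, 0.001], [1.5, 0, 0], 0.25], [[0, 0, 0.001], [1.5, 0.1, 0], 0.25], [[0, 0, 0.001], [1.5, 0.1, 0], 0.25], [[0, 0, 0.001], [1.5, 0, 0], 0.25], [[0, 0, 0.001], [1.5, 0.1, 0], 0.25], [[0, 0, 0.001], [1.5, 0.1, 0], 0.25]]}}

```text
t: 10.25
eef_pos: [0.5398, 0.078, 0.2342]
ee_rot: [-3.141, -0.002, 0.042]
force: [-0.6, 0.1, 7.9]
width: 0.0658
```

Emit:
{"name": "arm_command", "arguments": {"targets": [[[0, 0, 0.0015], [1.5, 0.1, 0], 0.25], [[0, 0, 0.0015], [1.5, 0.1, 0], 0.25], [[0, 0, 0.0015], [1.5, 0, 0], 0.25], [[0, 0, 0.0015], [1.5, 0.1, 0], 0.25], [[0, 0, 0.0015], [1.5, 0, 0], 0.25], [[0, 0, 0.0015], [1, 0, 0], 0.25], [[0, 0, 0], [0.5, 0, 0], 0.25], [[0, 0, 0], [0, 0, 0], 0.25]]}}

```text
t: 11.05
eef_pos: [0.5489, 0.0784, 0.2342]
ee_rot: [-3.141, -0.003, 0.051]
force: [0.2, -0.1, 8.2]
width: 0.0657
```

Lift and move away left to look.

Emit:
{"name": "arm_command", "arguments": {"targets": [[[0, 0, 0], [0, 0, 1], 0.25], [[0, 0, 0], [0, 0, 3], 0.25], [[0, 0, 0], [0, 0, 20], 0.25], [[0, 0, 0], [-10, 25, 30], 0.25], [[0, 0, 0], [-20, 42, 0], 0.25], [[0, 0, 0], [-20, 42, 0], 0.25], [[0, 0, 0], [-20, 42, 0], 0.25], [[0, 0, 0], [-20, 42, 0], 0.25]]}}

```text
t: 11.85
eef_pos: [0.4569, 0.2724, 0.2872]
ee_rot: [-3.142, 0.0, 0.05]
force: [1.1, 0.4, -0.4]
width: 0.0656
```

```bash
python3 - <<'E'
from h import *
im,d,P=grab('top','t3');s=get_state();print(s['eef_pos'],s['ee_rot'],s['force'])
rep(im,P,(.50,.585,.0,.15),(.57,.64,-.2,-.05))
cv2.imwrite('pics/t3z.png',cv2.resize(im[120:250,185:365,::-1],None,fx=4,fy=4,interpolation=3))
E
```

```text
[0.45546857 0.27722845 0.28748435] [-3.13975598e+00 -1.20770193e-03  5.26791380e-02] [-1.71216264  4.68574295 -0.00521739]
thick {'x': np.float64(0.5432), 'y': np.float64(0.0781), 'slope': np.float64(-0.0501), 'z': np.float64(0.0339), 'rms': np.float64(0.0019), 'n': np.int64(810), 'yr': array([0.0229, 0.134 ])} off mm 0.46 skew deg -0.23
slim {'x': np.float64(0.6113), 'y': np.float64(-0.1249), 'slope': np.float64(-0.0219), 'z': np.float64(0.0272), 'rms': np.float64(0.0015), 'n': np.int64(538), 'yr': array([-0.1799, -0.0703])} off mm 59.11 skew deg 1.39
line 0.5463374175234591 -0.046148448072544805 102 0.00014521888595905378
```

View pics/t3z.png

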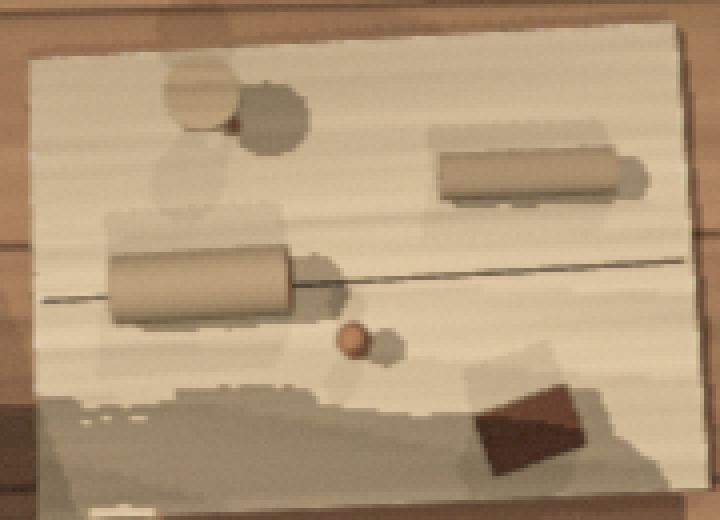

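Emit:
{"name": "arm_command", "arguments": {"targets": [[[0, 0, -0.004], [17, -36, 0], 0.43], [[0, 0, 0], [17, -36, 0], 0.43], [[0, 0, 0], [17, -36, 0], 0.43], [[0, 0, 0], [17, -36, 0], 0.43], [[0, 0, 0], [17, -36, 0], 0.43], [[0, 0, 0], [17, -36, 0], 0.43], [[0, 0, 0], [18, -36, 0], 0.43], [[0, 0, 0], [18, -36, 0], 0.43]]}}

```text
t: 12.7
eef_pos: [0.5964, -0.0186, 0.2869]
ee_rot: [-3.142, 0.001, 0.046]
force: [0.4, 1.0, -0.6]
width: 0.05
```

Emit:
{"name": "arm_command", "arguments": {"targets": [[[0, 0, 0], [18, -36, 0], 0.43], [[0, 0, 0], [18, -35, 0], 0.43], [[0, 0, 0], [18, -35, 0], 0.43], [[0, 0, 0], [0, 0, 0], 0.43], [[0, 0, 0], [0, 0, 0], 0.43]]}}

```text
t: 13.2
eef_pos: [0.6499, -0.124, 0.2862]
ee_rot: [-3.141, 0.002, 0.044]
force: [0.7, 0.1, -1.3]
width: 0.0499
```

```bash
python3 - <<'E'
from h import *
im,d,P=grab('side','s4');s=get_state();print(s['eef_pos'],s['ee_rot'],s['force'])
E
```

```text
[ 0.64964435 -0.12312972  0.28642301] [-3.14137460e+00  1.34994812e-03  4.51907187e-02] [ 0.15779497 -0.0137703   0.0743191 ]
```

View pics/s4.png

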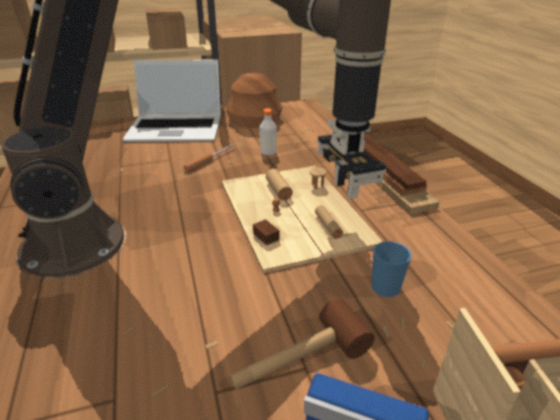

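Emit:
{"name": "arm_command", "arguments": {"targets": [[[0, 0, 0], [3, 0, -30], 0.43], [[0, 0, 0], [0, 0, -30], 0.43], [[0, 0, 0], [0, 0, -20], 0.43], [[0, 0, 0], [0, 0, -9], 0.43], [[0, 0, 0], [0, 0, 0], 0.43], [[0, 0, 0], [0, 0, 0], 0.43]]}}

```text
t: 13.85
eef_pos: [0.6535, -0.1223, 0.1991]
ee_rot: [3.141, -0.001, 0.047]
force: [-0.2, 0.6, 0.5]
width: 0.0499
```

Emit:
{"name": "arm_command", "arguments": {"targets": [[[0, 0, 0], [-4, -0.2, 0], 0.43], [[0, 0, 0], [-4, -0.2, 0], 0.43], [[0, 0, 0], [-3, -0.1, 0], 0.43], [[0, 0, 0], [-2, -0.1, 0], 0.43], [[0, 0, 0], [-2, -0.1, 0], 0.43], [[0, 0, 0], [-2, -0.1, 0], 0.43], [[0, 0, 0], [-2, -0.1, 0], 0.43], [[0, 0, 0], [-2, -0.1, 0], 0.43]]}}

```text
t: 14.65
eef_pos: [0.6319, -0.1239, 0.198]
ee_rot: [3.142, 0.0, 0.046]
force: [0.2, 1.2, 0.4]
width: 0.0498
```

```bash
python3 - <<'E'
from h import *
im,d,P=grab('side','s5');s=get_state();print(s['eef_pos'],s['ee_rot'],s['force'])
cv2.imwrite('pics/s5z.png',cv2.resize(im[150:270,220:380,::-1],None,fx=5,fy=5,interpolation=3))
E
```

```text
[ 0.63161331 -0.12391475  0.19795786] [-3.14154015e+00  3.76125738e-04  4.60683527e-02] [-0.98698384 -0.16294584 -0.46450755]
```

View pics/s5z.png

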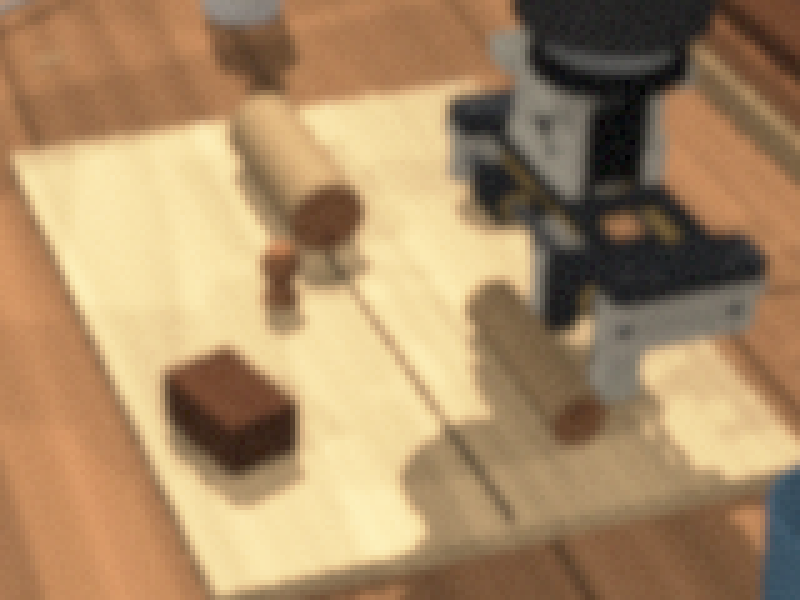

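Emit:
{"name": "arm_command", "arguments": {"targets": [[[0, 0, 0], [-2, -0.1, 0], 0.43], [[0, 0, 0], [-2, -0.1, 0], 0.43], [[0, 0, 0], [-2, -0.1, 0], 0.43], [[0, 0, 0], [-2, -0.1, 0], 0.43], [[0, 0, 0], [-2, -0.1, 0], 0.43], [[0, 0, 0], [-2, -0.1, 0], 0.43], [[0, 0, 0], [-2, -0.1, 0], 0.43], [[0, 0, 0], [-2, -0.1, 0], 0.43]]}}

```text
t: 15.5
eef_pos: [0.6159, -0.1247, 0.1981]
ee_rot: [-3.142, -0.0, 0.046]
force: [-0.1, -0.2, -0.2]
width: 0.0502
```

Emit:
{"name": "arm_command", "arguments": {"targets": [[[0, 0, 0], [-2, -0.1, 0], 0.43], [[0, 0, 0], [-2, -0.1, 0], 0.43], [[0, 0, 0], [-2, -0.1, 0], 0.43], [[0, 0, 0], [-2, -0.1, 0], 0.43], [[0, 0, 0], [-2, -0.1, 0], 0.43], [[0, 0, 0], [-2, -0.1, 0], 0.43], [[0, 0, 0], [-2, -0.1, 0], 0.43], [[0, 0, 0], [-2, -0.1, 0], 0.43]]}}

```text
t: 16.3
eef_pos: [0.5999, -0.1255, 0.1981]
ee_rot: [-3.142, -0.0, 0.046]
force: [-0.6, 0.4, 0.7]
width: 0.0501
```

Emit:
{"name": "arm_command", "arguments": {"targets": [[[0, 0, 0], [-1.5, -0.1, 0], 0.43], [[0, 0, 0], [-1.5, -0.1, 0], 0.43], [[0, 0, 0], [-1, 0, 0], 0.43], [[0, 0, 0], [-1, -0.1, 0], 0.43], [[0, 0, 0], [-1, 0, 0], 0.43], [[0, 0, 0], [-0.5, 0, 0], 0.43], [[0, 0, 0], [-0.3, 0, 0], 0.43], [[0, 0, 0], [0, 0, 0], 0.43]]}}

```text
t: 17.1
eef_pos: [0.5932, -0.1258, 0.1981]
ee_rot: [-3.142, 0.0, 0.046]
force: [1.2, 0.1, -0.3]
width: 0.05
```

```bash
python3 - <<'E'
from h import *
im,d,P=grab('side','s6');s=get_state();print(s['eef_pos'],s['ee_rot'],s['force'])
cv2.imwrite('pics/s6z.png',cv2.resize(im[150:270,220:380,::-1],None,fx=5,fy=5,interpolation=3))
im,d,P=grab('top','t4')
E
```

```text
[ 0.59327383 -0.12578899  0.19807243] [ 3.14158135e+00 -8.33677938e-06  4.62026116e-02] [0.22873207 0.56713041 1.04310481]
```

View pics/s6z.png

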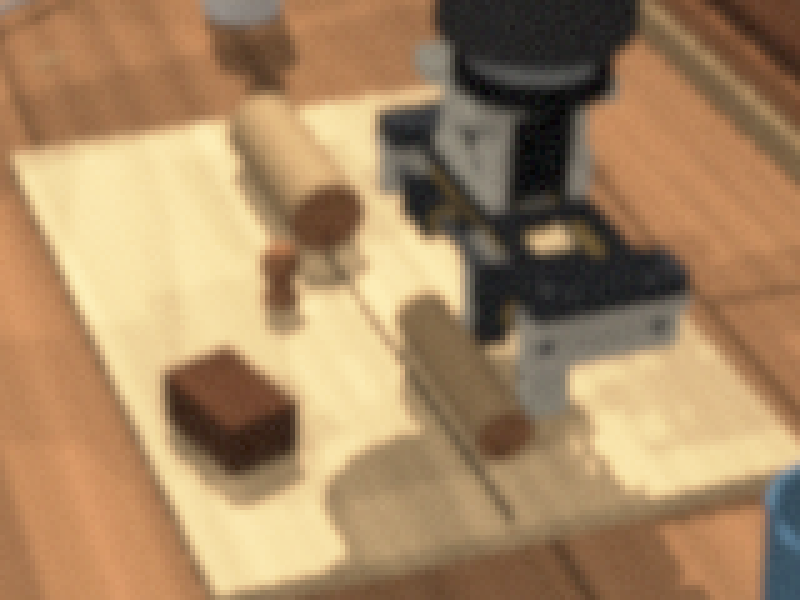

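View pics/t4.png

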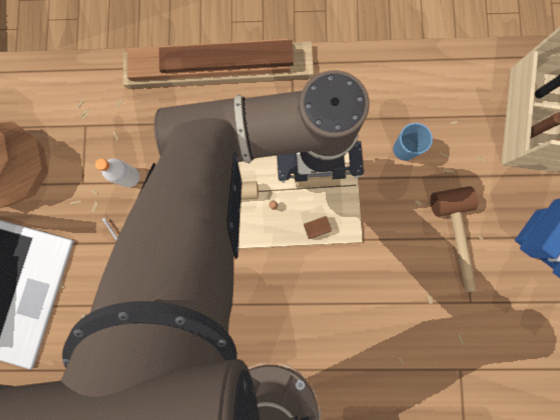

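Emit:
{"name": "arm_command", "arguments": {"targets": [[[0, 0, 0], [10, 0.5, 0], 0.43], [[0, 0, 0], [5, 0, 30], 0.43], [[0, 0, 0], [-5, 20, 35], 0.43], [[0, 0, 0], [-17, 40, 25], 0.43], [[0, 0, 0], [-17, 40, 0], 0.43], [[0, 0, 0], [-17, 40, 0], 0.43], [[0, 0, 0], [-17, 40, 0], 0.43], [[0, 0, 0], [-17, 40, 0], 0.43]]}}

```text
t: 18.0
eef_pos: [0.5181, 0.0964, 0.2884]
ee_rot: [-3.141, -0.001, 0.046]
force: [0.9, 0.6, -0.3]
width: 0.0499
```

Emit:
{"name": "arm_command", "arguments": {"targets": [[[0, 0, 0], [-17, 40, 0], 0.25], [[0, 0, 0], [-17, 40, 0], 0.25], [[0, 0, 0], [-17, 40, 0], 0.25], [[0, 0, 0], [-17, 40, 0], 0.25], [[0, 0, 0], [-17, 40, 0], 0.25], [[0, 0, 0], [0, 20, 0], 0.25], [[0, 0, 0], [0, 0, 0], 0.25]]}}

```text
t: 18.7
eef_pos: [0.4335, 0.3178, 0.2883]
ee_rot: [-3.141, -0.001, 0.05]
force: [-0.9, -0.5, -0.4]
width: 0.0657
```

```bash
python3 - <<'E'
from h import *
im,d,P=grab('top','t5');s=get_state();print(s['eef_pos'],s['ee_rot'],s['force'])
rep(im,P,(.50,.585,.0,.15),(.53,.60,-.2,-.05))
cv2.imwrite('pics/t5z.png',cv2.resize(im[120:250,185:365,::-1],None,fx=4,fy=4,interpolation=3))
E
```

```text
[0.43346546 0.31617872 0.28792007] [ 3.14156191e+00 -1.59015029e-04  4.83071814e-02] [ 0.45980843 -0.64745034  0.35677415]
thick {'x': np.float64(0.543), 'y': np.float64(0.0781), 'slope': np.float64(-0.0456), 'z': np.float64(0.034), 'rms': np.float64(0.0016), 'n': np.int64(806), 'yr': array([0.0227, 0.1342])} off mm 1.84 skew deg 1.1
slim {'x': np.float64(0.5676), 'y': np.float64(-0.1264), 'slope': np.float64(-0.0275), 'z': np.float64(0.027), 'rms': np.float64(0.0015), 'n': np.int64(537), 'yr': array([-0.1812, -0.072 ])} off mm 13.17 skew deg 2.14
line 0.5462260331960869 -0.06482805059526639 80 0.0009068725726651114
```

View pics/t5z.png

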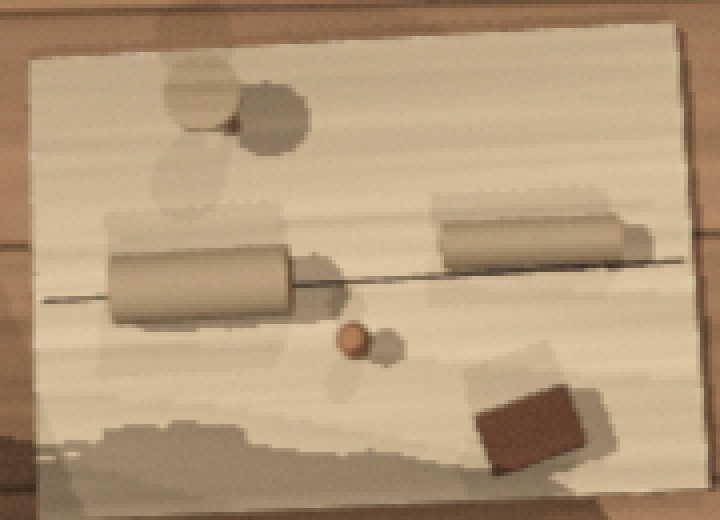

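Emit:
{"name": "arm_command", "arguments": {"targets": [[[0, 0, -0.005], [11.5, -37, 0], 0.25], [[0, 0, -0.005], [11.5, -37, 0], 0.25], [[0, 0, -0.005], [11.5, -37, 0], 0.25], [[0, 0, -0.005], [11.5, -37, 0], 0.25], [[0, 0, 0], [11.5, -37, 0], 0.25], [[0, 0, 0], [11.5, -37, 0], 0.25], [[0, 0, 0], [11.5, -37, 0], 0.25], [[0, 0, 0], [11.5, -37, 0], 0.25]]}}

```text
t: 19.55
eef_pos: [0.5255, 0.0158, 0.2882]
ee_rot: [-3.142, -0.0, 0.025]
force: [1.2, 0.5, 0.6]
width: 0.0657
```

Emit:
{"name": "arm_command", "arguments": {"targets": [[[0, 0, 0], [11.5, -37, 0], 0.25], [[0, 0, 0], [11.5, -37, 0], 0.25], [[0, 0, 0], [11.5, -36, 0], 0.25], [[0, 0, 0], [11.5, -36, -20], 0.25], [[0, 0, 0], [0, 0, -25], 0.25], [[0, 0, 0], [0, 0, -10], 0.25], [[0, 0, 0], [0, 0, 0], 0.25], [[0, 0, 0], [0, 0, 0], 0.25]]}}

```text
t: 20.35
eef_pos: [0.5714, -0.1273, 0.2336]
ee_rot: [3.141, -0.0, 0.027]
force: [0.4, 0.7, 0.6]
width: 0.0656
```

Emit:
{"name": "arm_command", "arguments": {"targets": [[[0, 0, 0], [0, 1, -8], 0.25], [[0, 0, 0], [0, 0, -3], 0.25], [[0, 0, 0], [0, 0, -1.5], 0.25], [[0, 0, 0], [0, 0, 0], 0.25]]}}

```text
t: 20.75
eef_pos: [0.5714, -0.1261, 0.2206]
ee_rot: [3.142, -0.0, 0.027]
force: [0.3, -0.6, 0.7]
width: 0.0657
```

Emit:
{"name": "arm_command", "arguments": {"targets": [[[0, 0, 0], [0, 0, -0.8], 0.25], [[0, 0, 0], [0, 0, 0], 0.25]]}}

```text
t: 20.95
eef_pos: [0.5718, -0.1262, 0.2203]
ee_rot: [-3.142, -0.001, 0.027]
force: [0.2, 1.2, 2.5]
width: 0.0658
```

Emit:
{"name": "arm_command", "arguments": {"targets": [[[0, 0, 0], [0, 0, -0.6], 0.25], [[0, 0, 0], [0, 0, 0], 0.25]]}}

```text
t: 21.15
eef_pos: [0.5721, -0.1262, 0.2202]
ee_rot: [3.142, -0.003, 0.027]
force: [0.3, 2.3, 5.6]
width: 0.0654
```

Emit:
{"name": "arm_command", "arguments": {"targets": [[[0, 0, 0.001], [-1.5, -0.1, 0], 0.25], [[0, 0, 0.001], [-1.5, -0.1, 0], 0.25], [[0, 0, 0.001], [-1.5, 0, 0], 0.25], [[0, 0, 0.001], [-1.5, -0.1, 0], 0.25], [[0, 0, 0.001], [-1.5, -0.1, 0], 0.25], [[0, 0, 0.001], [-1.5, 0, 0], 0.25], [[0, 0, 0.001], [-1.5, -0.1, 0], 0.25], [[0, 0, 0.001], [-1.5, -0.1, 0], 0.25]]}}

```text
t: 21.95
eef_pos: [0.5601, -0.1268, 0.2202]
ee_rot: [-3.142, -0.003, 0.035]
force: [-0.7, 2.0, 6.5]
width: 0.0659
```

Emit:
{"name": "arm_command", "arguments": {"targets": [[[0, 0, 0.001], [-1.5, -0.1, 0], 0.25], [[0, 0, 0.0005], [-1.2, 0, 0], 0.25], [[0, 0, 0], [-0.7, 0, 0], 0.25], [[0, 0, 0], [0, 0, 0], 0.25], [[0, 0, 0], [0, 0, 1.5], 0.25], [[0, 0, 0], [0, 0, 3], 0.25], [[0, 0, 0], [0, 0, 5], 0.25], [[0, 0, 0], [0, 0, 0], 0.25]]}}

```text
t: 22.75
eef_pos: [0.5561, -0.1272, 0.2292]
ee_rot: [3.141, -0.001, 0.036]
force: [1.4, -0.1, 0.2]
width: 0.0658
```

Emit:
{"name": "arm_command", "arguments": {"targets": [[[0, 0, 0], [7.6, 0.8, 0], 0.25], [[0, 0, 0], [0, 0, -5], 0.25], [[0, 0, 0], [0, 0, -3], 0.25], [[0, 0, 0], [0, 0, -1.5], 0.25], [[0, 0, 0], [0, 0, 0], 0.25]]}}

```text
t: 23.25
eef_pos: [0.5647, -0.1261, 0.2201]
ee_rot: [3.141, -0.003, 0.037]
force: [0.2, 1.0, 10.0]
width: 0.0656
```

Emit:
{"name": "arm_command", "arguments": {"targets": [[[0, 0, 0.001], [-1.5, -0.1, 0], 0.25], [[0, 0, 0.001], [-1.5, -0.1, 0], 0.25], [[0, 0, 0.001], [-1.5, 0, 0], 0.25], [[0, 0, 0.001], [-1.5, -0.1, 0], 0.25], [[0, 0, 0.001], [-1.5, -0.1, 0], 0.25], [[0, 0, 0.001], [-1.5, 0, 0], 0.25], [[0, 0, 0.001], [-1.5, -0.1, 0], 0.25], [[0, 0, 0.001], [-1.5, -0.1, 0], 0.25]]}}

```text
t: 24.05
eef_pos: [0.5525, -0.1267, 0.2201]
ee_rot: [3.141, -0.003, 0.044]
force: [0.3, 2.2, 8.6]
width: 0.0655
```

Emit:
{"name": "arm_command", "arguments": {"targets": [[[0, 0, 0.001], [-1.5, -0.1, 0], 0.25], [[0, 0, 0.0005], [-1, 0, 0], 0.25], [[0, 0, 0], [-0.5, 0, 0], 0.25], [[0, 0, 0], [0, 0, 0], 0.25], [[0, 0, 0], [0, 0, 1.5], 0.25], [[0, 0, 0], [0, 0, 3], 0.25], [[0, 0, 0], [0, 0, 15], 0.25], [[0, 0, 0], [0, 0, 25], 0.25]]}}

```text
t: 24.85
eef_pos: [0.5476, -0.127, 0.2621]
ee_rot: [-3.142, 0.005, 0.045]
force: [-0.3, -0.6, 0.8]
width: 0.066
```

Emit:
{"name": "arm_command", "arguments": {"targets": [[[0, 0, 0], [-8, 37, 20], 0.25], [[0, 0, 0], [-8, 40, 10], 0.25], [[0, 0, 0], [-8, 40, 0], 0.25], [[0, 0, 0], [-8, 40, 0], 0.25], [[0, 0, 0], [-8, 40, 0], 0.25], [[0, 0, 0], [-8, 40, 0], 0.25], [[0, 0, 0], [-8, 40, 0], 0.25], [[0, 0, 0], [-8, 40, 0], 0.25]]}}

```text
t: 25.65
eef_pos: [0.4837, 0.1914, 0.2934]
ee_rot: [3.141, 0.001, 0.045]
force: [1.7, -0.4, -0.0]
width: 0.066
```

Emit:
{"name": "arm_command", "arguments": {"targets": [[[0, 0, 0], [-8, 40, 0], 0.25], [[0, 0, 0], [-8, 40, 0], 0.25], [[0, 0, 0], [-8, 40, 0], 0.25], [[0, 0, 0], [-8, 20, 0], 0.25], [[0, 0, 0], [0, 0, 0], 0.25]]}}

```text
t: 26.15
eef_pos: [0.4516, 0.3324, 0.293]
ee_rot: [3.141, 0.0, 0.048]
force: [-0.0, -0.9, -0.8]
width: 0.0659
```

```bash
cat >> h.py <<'E'
def rep2(P,boxt,boxs,a=.54634,b=-.04616):
    for nm,r,h,bx in(('thick',.022,.034,boxt),('slim',.015,.027,boxs)):
        c=cyl(P,r,h,bx);off=(c['x']-a-b*c['y'])
        print(nm,{k:np.round(v,4) for k,v in c.items()},'off mm',round(off*1000,2),'skew deg',round(np.degrees(c['slope']-b),2))
E
python3 - <<'E'
from h import *
im,d,P=grab('top','t6');s=get_state();print(s['eef_pos'],s['ee_rot'],s['force'])
rep2(P,(.50,.585,.0,.15),(.52,.59,-.2,-.05))
im2,d2,P2=grab('top','t7');rep2(P2,(.50,.585,.0,.15),(.52,.59,-.2,-.05))
cv2.imwrite('pics/t6z.png',cv2.resize(im[120:250,185:365,::-1],None,fx=4,fy=4,interpolation=3))
E
```

```text
[0.45186287 0.33095176 0.2929037 ] [3.14053282e+00 9.53659857e-04 4.72682858e-02] [-0.05219321 -0.28801262  0.23006675]
thick {'x': np.float64(0.543), 'y': np.float64(0.0782), 'slope': np.float64(-0.0473), 'z': np.float64(0.034), 'rms': np.float64(0.0017), 'n': np.int64(805), 'yr': array([0.0228, 0.1346])} off mm 0.31 skew deg -0.07
slim {'x': np.float64(0.5529), 'y': np.float64(-0.1272), 'slope': np.float64(-0.0463), 'z': np.float64(0.027), 'rms': np.float64(0.0014), 'n': np.int64(542), 'yr': array([-0.1829, -0.0719])} off mm 0.69 skew deg -0.01
thick {'x': np.float64(0.5431), 'y': np.float64(0.0781), 'slope': np.float64(-0.0448), 'z': np.float64(0.034), 'rms': np.float64(0.0016), 'n': np.int64(808), 'yr': array([0.0225, 0.1345])} off mm 0.38 skew deg 0.08
slim {'x': np.float64(0.5529), 'y': np.float64(-0.1273), 'slope': np.float64(-0.0434), 'z': np.float64(0.027), 'rms': np.float64(0.0015), 'n': np.int64(542), 'yr': array([-0.1828, -0.072 ])} off mm 0.67 skew deg 0.16
```

View pics/t6z.png

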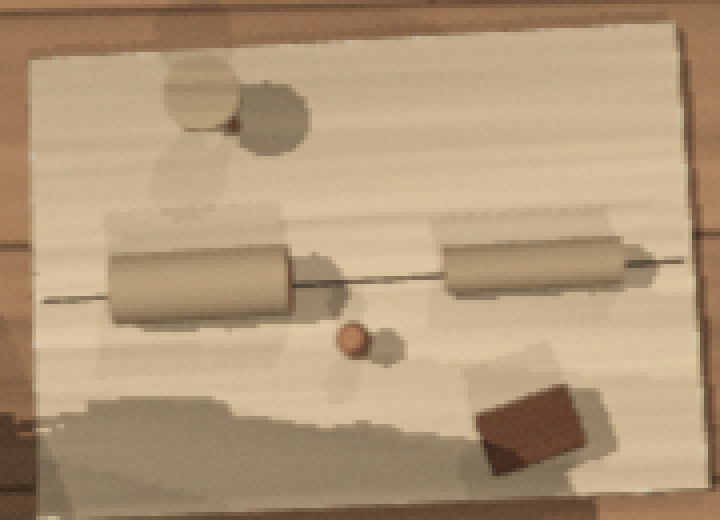

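```bash
python3 - <<'E'
from h import *
print(job_done())
E
```

```text
the job is handed in; nothing more can be done
None
```

Both dowels now lie along the dark line and centred on it, thick one first and then the slim one, and I handed the job in at about 26 s of the 70 s allowed. I pushed each from behind at mid-height for most of the way, then rolled it the last stretch with fingertip strokes on its top at about 6–10 N. Neither was lifted.

- **Position:** in the last two top-camera depth fits, the thick dowel was 0.3–0.4 mm off the line and skewed no more than 0.1°. The slim dowel was about 0.7 mm off and skewed no more than 0.2°. Both fitted at the right resting heights (34 and 27 mm).
- **Other objects:** the knob, stool and offcut look unmoved in the pictures. The arm was clear of everything when I handed in.
- **Checks that disagreed:**
  - A rough read of the slim dowel's outline in the picture, blurred by its shadow, put it about 1.5 mm off the other way, so I count its centring as good to 1–2 mm.
  - One line fit was thrown off by dowel shadows (it gave 1.8 mm and 1.1° for the thick dowel). I discarded it and used the first, clean line fit.

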